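# Nip up the nut deep inside a microscope stand's pillar foot

### The job

The pillar foot of the microscope stand has worked loose. Take the T-handled socket spanner from the tool block, lower it down the foot's bore onto the nut at the bottom without forcing it, and nip the nut up clockwise on its fibre washer: stop at about 0.35 N m, never over 0.45, or the washer is crushed. Then stand the spanner back in its hole in the block, right down and let go, and leave everything else on the bench where it is.

Things in the scene. Friction and masses are not known exactly. Their poses are not given: they have to be found in the camera images.
- spanner_grip (a point): centre of the black T-grip of the steel socket spanner, which stands upright in the tool block. Grip: flat-sided bar 92 mm along its x, 18 mm thick in y, 28 mm high. It carries a 13 mm round shank down its z axis to the socket, 150 mm below this point. The spanner is 164 mm tall, 0.24 to 0.39 kg, its socket 34.6 mm across at most
- spanner_mouth (a point): centre of the open end of the spanner's socket, 150 mm below the grip's centre; z points up to the grip. Inside is a hexagon 25.4 mm across flats, 25 mm deep, with flat sides square to the spanner's x axis; with a light push (5 N) it slips over the nut only within 0.1 rad of its flats. If it is pressed on the washer while turning, it drags there, up to 0.01 N m per newton
- bore_mouth (a point): centre of the top rim of the pillar foot, 130 mm above the bench: a fixed black upright tube of 62 mm outside diameter on the round cream base of the stand, bored 38 mm with a chamfered rim; z points up. Down the bore on its axis: top of the nut's hexagon 86 mm and of its centring cone 82.5 mm below this point (stud end 77.5 mm), washer on which the socket comes to rest 99 mm below
- block_hole (a point): centre of the rim of the spanner's hole in the fixed wooden tool block (115 x 100 x 60 mm, its top 60 mm above the bench; three small tools stand in its far half, up to 135 mm above the bench): a 38 mm chamfered hole 40 mm deep. z points up. The spanner starts in it, resting on its floor
- foot_nut (a joint): how far, in rad, the nut has been drawn up on its washer; reading good to 0.01. Hexagon nut, 24 mm across flats, 13 mm high, way of its flats not known; tightens clockwise from above. Runs free, about 0.06 N m, for 0.7 to 2.4 rad, reading 0; then springs 0.05 rad as the torque rises to 0.20 N m; from there this grows 0.1 rad for each 0.075 N m (0.20 at 0.35 N m) and keeps when let go
- dish: small glass dish, 60 mm across, 14 mm high, standing on the stand's base on the far side of the foot; to be left alone
- pillar: chrome pillar of the stand, 38 mm by 270 mm, lying with its cream focus block clamped on, beyond the work; to be left alone
- specimen_box: shallow white open box 75 x 125 mm with a brown specimen; to be left alone
- jar: amber jar with black cap, 54 mm across, 85 mm high; to be left alone
- slide_box: dark blue flat box 75 x 95 x 30 mm; to be left alone
- parts_dish: steel bowl 90 mm across, 28 mm high; to be left alone
- loupe: black eye loupe, 36 mm across, 42 mm high; to be left alone
Mind the look-alikes: they are no part of the job. Leave any blue look-alike of the part that bears spanner_grip alone.

How it is judged:
By the outcome, as a careful person would: the job done as asked, in the order asked, and still so for the second after the job is handed in, with the robot touching nothing.
It also fails if it takes over 72 s, if anything falls off the work surface, if the arm or the gripper's body presses on something with over 40 N, if the wrist force passes 120 N, or if a joint passes its speed limit or range.

### The arm

A 7-joint arm with a two-finger parallel gripper is mounted at the origin on the work surface. World frame = base frame: x ahead of the robot, y to its left, z up, the work surface at z = 0. Lengths are in m, angles in rad, forces in N, time in s.
With the tool pointing down it reaches from about 0.425 to 0.925 m from the base axis. Payload 6.8 kg.
Tool frame: the origin (TCP) lies between the finger pads; the fingertips stand 22 mm ahead of it and the grasp point (between the pads) lies 3 mm ahead of it; z points along the fingers, y is the direction in which the jaws open and shut (so a half turn about z gives the same grasp; the last joint's range is limited). The gripper opens to 85 mm and grips with 20 to 120 N. Pads are 22 mm wide; open, the fingers measure 114 mm over their backs; the gripper's body (76 mm by 85 mm) begins 54 mm behind the grasp point. The pads swing forward as they close: fully open they stand 13 mm farther back than shut.
Start: joints at [1.008, 0.477, 0.022, 1.555, -0.011, 1.109, -0.083], TCP at [0.297, -0.606, 0.253] pointing down, gripper open.
Joint ranges: [-2.96, 2.96], [-0.34, 2.1], [-1.41, 1.46], [0.24, 2.44], [-1.37, 4.51], [0.17, 1.92], [-2.96, 2.96]. Speed limits (rad/s): [2.39, 2.39, 3.14, 3.14, 3.14, 3.14, 3.14].

### API

Orientations are given as a unit quaternion [w, x, y, z].
In Python, from station import bot gives the robot as it stands. The module is installed in compiled form; this text tells all that it offers.
- The arm moves only by the tool drive_tool, never from a script. Its argument "series" is one flat list of numbers, 7 for each row, row after row: the opening, from -1 (shut) to 1 (fully open), then the shift along the tool's x, y, z in mm, then the turn, a rotation vector about the tool's x, y, z in rad. In form: [jaw, x, y, z, wx, wy, wz, jaw, x, y, z, wx, wy, wz, ...]. A call has 1 to 12 rows; each row shifts and turns the commanded pose from where the row before left it, along the tool's axes as they then stand; what a row does not reach is not made up. A row lasts 1/8 s, in which the tool goes at most 62.5 mm and 10.7 degrees, less where a joint would pass 70% of its speed; a pose out of reach is approached as far as the arm can. A call with a gripper value outside its range is refused whole. The fingers move at their own pace and stop on an object; "force" is the grip in N (left out, the last holds). Time passes only in rows, so rows that do not move let the fingers close. It gives the time, the measured TCP pose, the force and the opening at its end, in the units of the state.
- bot.get_obs(): the state, without advancing time (a new reading comes with each control period).
- bot.read_camera(name): name is "scene" or "top" or "wrist"; returns a dict with "pixels" (480x640x3 uint8, blue, green, red), "camera_matrix" (3x3 intrinsics, pixels), "distortion" ([k1, k2, p1, p2, k3] as OpenCV has them; the pictures are not rectified), "rvec" (rotation vector, rad) and "tvec" (3), from world to camera coordinates, as OpenCV has them. Camera axes: x right, y down, z forward; pixel columns grow to the right and rows downward; lengths in m; the calibration is good to about 2 mm. A picture is of the moment at which its call begins. There is no depth.
- bot.hand_in(): hands the job in, once; it reports no verdict.
The state is a dict: "t": time; "q": joint angles; "joint_vel": joint speeds; "joint_torque": joint torques, N m; "eef_pos": TCP position; "tool_rot": TCP orientation; "contact_force": force on the tool from outside, world axes, zero at the start; "torque": the same for the moment, N m; "gripper_width": opening from 0.0 (shut) to 1.0 (fully open).
Only numpy, scipy, OpenCV 4.12 (cv2) and the standard library are available. Lean on these libraries where they do the work, as an engineer would, in place of code of your own. Each camera call takes 0.05 s, during which the arm holds its last target. There are 200 camera calls.

## Working session

There is one attempt and no reset: what is moved stays moved. The work goes in short steps, Python scripts to look and compute and a tool call to move; the robot and the scene stay as the last step left them, time stands still between calls to the robot, and variables do not carry over. Pictures are saved under pics/ and viewed, about 8 in all and at most 12, crops included, and the job is handed in when it is done.

Besides the shell and the picture viewer there is one more tool, called after "Request:" by a JSON object that holds its "fn" and its "kwargs", one argument or row to a line. drive_tool: Moves the arm, as the interface text tells. Its arguments: {"type":"object","properties":{"series":{"type":"array"},"force":{"type":"number"}},"required":["series"]}

```bash
mkdir -p pics
cat > h.py <<'E'
import numpy as np, cv2
from station import bot
from scipy.spatial.transform import Rotation as R
def cam(n,save=None):
    c=bot.read_camera(n)
    if save: cv2.imwrite('pics/'+save,c['pixels'])
    np.save('/tmp/%s.npy'%n,c,allow_pickle=True)
    return c
def old(n): return np.load('/tmp/%s.npy'%n,allow_pickle=True).item()
def ray(c,uv):
    p=cv2.undistortPoints(np.array([[uv]],float),np.array(c['camera_matrix']),np.array(c['distortion'],float))[0,0]
    M=cv2.Rodrigues(np.array(c['rvec'],float))[0]; t=np.array(c['tvec'],float).ravel()
    return -M.T@t, M.T@np.array([p[0],p[1],1.])
def onz(c,uv,z):
    o,d=ray(c,uv); return o+d*(z-o[2])/d[2]
def proj(c,P):
    return cv2.projectPoints(np.array(P,float).reshape(-1,3),np.array(c['rvec'],float),np.array(c['tvec'],float),np.array(c['camera_matrix']),np.array(c['distortion'],float))[0].reshape(-1,2)
def tri(c1,u1,c2,u2):
    o1,d1=ray(c1,u1);o2,d2=ray(c2,u2)
    A=np.stack([d1,-d2],1);s=np.linalg.lstsq(A,o2-o1,rcond=None)[0]
    a,b=o1+d1*s[0],o2+d2*s[1]; return (a+b)/2,np.linalg.norm(a-b)
def obs():
    o=bot.get_obs()
    for k in o: print(k,np.round(o[k],4))
    return o
E
python3 - <<'E'
from h import *
a=cam('scene');b=cam('top')
for c in(a,b): print(ray(c,(320,240)), np.array(c['camera_matrix'])[0,0])
obs()
cv2.imwrite('pics/a.png',a['pixels']);cv2.imwrite('pics/b.png',b['pixels'])
E
```

```text
(array([ 1.08862983, -0.7299174 ,  0.9529979 ]), array([-0.42138749,  0.60280818, -0.67756473])) 499.9643573332761
(array([ 0.36706577, -0.00718723,  1.44577713]), array([ 0.13429554,  0.0167589 , -0.99080395])) 529.8334002003289
t 0.1
q [ 1.0079  0.4777  0.0223  1.5563 -0.0115  1.1093 -0.0831]
joint_vel [-0.0015 -0.0019  0.0006 -0.0036  0.0005  0.0004  0.001 ]
joint_torque [ 4.00000e-03 -5.97773e+01  1.61360e+00 -2.81956e+01  1.29000e-02
  5.00000e-03  0.00000e+00]
eef_pos [ 0.2963 -0.6059  0.2524]
tool_rot [-8.000e-04  9.743e-01  2.255e-01 -2.000e-04]
contact_force [-0.4703 -1.6679  0.3348]
torque [-0.033  -0.0343  0.0269]
gripper_width 1.0007
```

View pics/a.png

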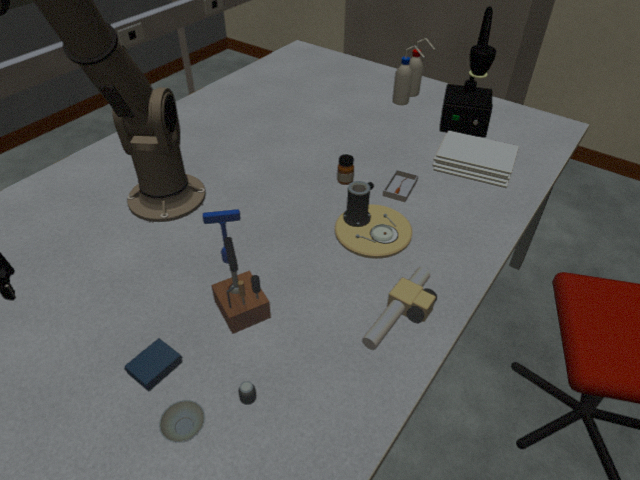

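View pics/b.png

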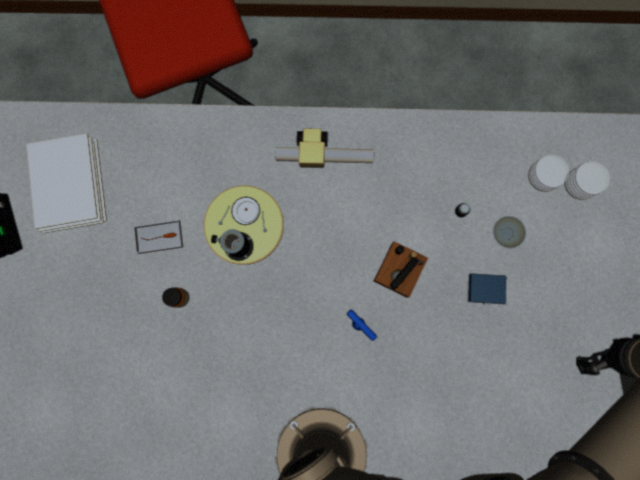

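The scene view shows the block at (240,300), with the black T-grip edge-on at (231,253). The blue T at (222,216) in scene and (361,325) in top is the look-alike, standing clear of the block. The black T in the block, at about (405,270) in top, fits the description. The foot is at (358,205) in scene and (237,243) in top. I'll confirm all this in one enlarged composite.

Run:
```python
from h import *
a=old('scene')['pixels'];b=old('top')['pixels']
f=lambda im,x,y:cv2.resize(im[y:y+60,x:x+80],(400,300),interpolation=cv2.INTER_CUBIC)
g=np.vstack([np.hstack([f(b,365,235),f(b,200,195)]),np.hstack([f(a,195,220),f(a,325,170)])])
cv2.imwrite('pics/c.png',np.clip(g.astype(float)*1.8,0,255).astype(np.uint8))
```

```text
(no output)
```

View pics/c.png

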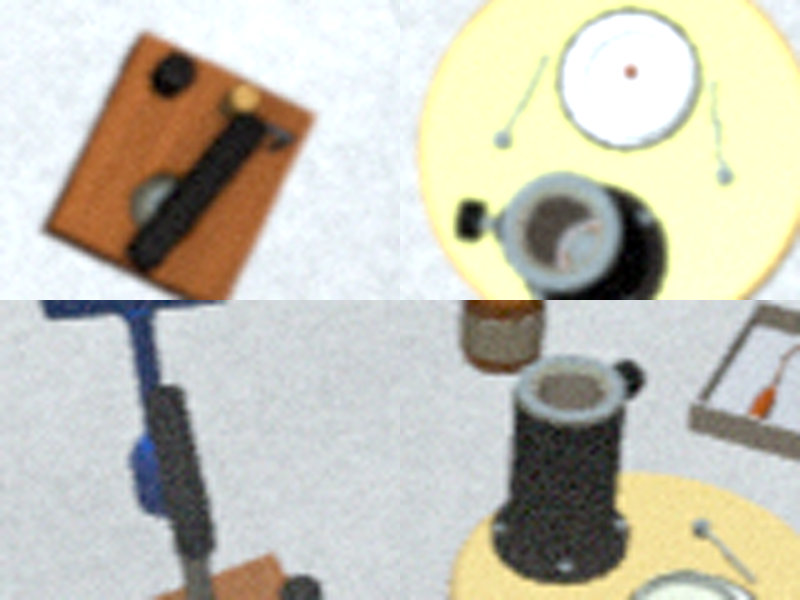

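The crop confirms it: the black T stands in the wooden block, on its steel shank and socket, and the blue one stands outside. The grip runs from top pixel (393,286) to (416,260), and the foot rim is near (232,241).

Run:
```python
from h import *
a=old('scene');b=old('top')
# grip in top
im=b['pixels'].astype(int)
def comp(mask,seed):
    n,l,s,c=cv2.connectedComponentsWithStats(mask.astype(np.uint8)); 
    ys,xs=np.nonzero(l); i=np.argmin((xs-seed[0])**2+(ys-seed[1])**2); return l==l[ys[i],xs[i]]
m=im.max(2)<38; m[:240]=m[:240]&False
g=comp(m,(404,273)); ys,xs=np.nonzero(g)
r=cv2.minAreaRect(np.stack([xs,ys],1).astype(np.float32)); print('top grip',g.sum(),r)
box=cv2.boxPoints(r); W=np.array([onz(b,p,.184)[:2] for p in box]); print(W.round(4),np.linalg.norm(np.diff(W,axis=0),axis=1))
print('c',W.mean(0), onz(b,r[0],.184))
# grip in scene
ia=a['pixels'].astype(int); m=(ia.max(2)<62)&(ia.max(2)-ia.min(2)<22)
m[:230]=False;m[278:]=False
g=comp(m,(231,253)); ys,xs=np.nonzero(g); r2=cv2.minAreaRect(np.stack([xs,ys],1).astype(np.float32)); print('scene grip',g.sum(),r2)
print('tri',tri(a,r2[0],b,r[0]))
# rim in top: gray ring
def rim(c,seed,w):
    x,y=seed; p=c['pixels'][y-w:y+w,x-w:x+w].astype(int); s=p.max(2)-p.min(2)
    return p,s
for c,seed in((b,(232,241)),(a,(358,188))):
    p,s=rim(c,seed,16); print(p.max(2)[::2,::2]); print(s[::4,::2])
# block corners top
hsv=cv2.cvtColor(b['pixels'],cv2.COLOR_BGR2HSV); m=(hsv[...,1]>110)&(hsv[...,0]<14)&(hsv[...,2]>35)
g=comp(m,(390,265)); ys,xs=np.nonzero(g); rb=cv2.minAreaRect(np.stack([xs,ys],1).astype(np.float32)); 
print('block',[onz(b,p,.06)[:2].round(4) for p in cv2.boxPoints(rb)],onz(b,rb[0],.06))
# blue
m=(hsv[...,1]>150)&(hsv[...,0]>100)&(hsv[...,0]<130); m[:,450:]=False
g=comp(m,(361,325)); ys,xs=np.nonzero(g); rb=cv2.minAreaRect(np.stack([xs,ys],1).astype(np.float32)); 
print('blue top',rb); print('blue',tri(a,(222,216),b,rb[0]))
```

```text
top grip 281 ((403.4755859375, 272.7804870605469), (7.964861869812012, 38.41874694824219), 38.65980529785156)
[[ 0.4338 -0.1509]
 [ 0.5068 -0.2075]
 [ 0.4952 -0.2223]
 [ 0.4224 -0.1657]] [0.09235763 0.01881847 0.09222941]
c [ 0.46455374 -0.18660726] [ 0.46441838 -0.18650685  0.184     ]
scene grip 308 ((230.42308044433594, 255.6154022216797), (44.12613296508789, 9.217458724975586), 78.69007110595703)
tri (array([ 0.46582445, -0.18909799,  0.1657706 ]), np.float64(1.2185875890697e-06))
[[168 163 154 166 168 167 168 171 169 171 170 167 158 152 128 138]
 [166 170 169 167 170 169 166 167 168 168 168 168 168 167 168 168]
 [168 169 167 168 166 163 148 129 123 126 146 163 170 168 171 167]
 [168 168 168 168 152 120 106 103 106 107 104 107 124 149 161 170]
 [168 166 168 150 112 102  96  92  91  96 105 107  90  39  69 120]
 [ 96 157 150 115 102  90  60  49  46  57  76 100 108  64  19  34]
 [ 48 138  99 104  93  65  41  40  41  40  48  81  99  95  25  18]
 [ 77  91  85 100  81  48  47  44  45  55  75  99  99 103  37   9]
 [ 83 110  88  99  82  42  42  42  61 102  96  88  99 102  40   2]
 [152 1
[... 1970 characters left out ...]
  9  3  4  5  6  5  6  6]
 [11 16 16 14  7  9  4  1  4  2  5  5  6  5  4  6]
 [12 14 12 13 11 14  6  4  4  3  5  5  7  6  5  4]
 [12 15 15  8 11  2  9  8  4 11  8 10  7  8  5  4]
 [ 5  4  5 10 12  6  7 10 11 12 10 11  4 11  1  4]
 [ 3  5  7 10  8  5 10 11  9  8 11 12  8  4  2  3]
 [ 5  6  3  6  3  6  7  5  9  8  1  7  7  7  5  5]
 [ 4  6  3  6  8  7  7  2  2  1  2  3 10  2  5  6]]
block [array([ 0.4531, -0.1275]), array([ 0.5566, -0.1772]), array([ 0.5309, -0.2309]), array([ 0.428 , -0.1808])] [ 0.49189247 -0.17900347  0.06      ]
blue top ((360.25, 325.75), (36.769554138183594, 10.60660171508789), 45.0)
blue (array([ 0.3376645 , -0.08672691,  0.14915041]), np.float64(0.0036067848895653997))
```

Run:
```python
from h import *
a=old('scene');b=old('top')
def ringfit(c,x,y,w,lo,hi,smax):
    p=c['pixels'].astype(int);v=p.max(2);s=v-p.min(2)
    m=((v>=lo)&(v<=hi)&(s<smax)).astype(np.uint8);k=np.zeros_like(m);k[y-w:y+w,x-w:x+w]=1
    m=cv2.morphologyEx(m*k,cv2.MORPH_OPEN,np.ones((2,2),np.uint8))
    cs,_=cv2.findContours(m,cv2.RETR_EXTERNAL,cv2.CHAIN_APPROX_NONE);q=max(cs,key=cv2.contourArea)
    return cv2.fitEllipse(cv2.convexHull(q))
e=ringfit(b,232,241,14,72,118,26);print(e,onz(b,e[0],.13))
e2=ringfit(a,358,188,13,72,112,30);print(e2,onz(a,e2[0],.13),tri(a,e2[0],b,e[0]))
c=cam('wrist');o=bot.get_obs()
Rt=R.from_quat(np.roll(o['tool_rot'],-1)).as_matrix()
M=cv2.Rodrigues(np.array(c['rvec']))[0];pos=-M.T@np.array(c['tvec']).ravel()
print('cam in tool',Rt.T@(pos-o['eef_pos']),'\n',(Rt.T@M.T).round(3),np.array(c['camera_matrix']).round(1))
```

```text
((231.63681030273438, 242.3763427734375), (23.239782333374023, 26.115474700927734), 48.35302734375) [0.5338002  0.23673787 0.13      ]
((359.47283935546875, 188.09884643554688), (13.044574737548828, 22.347707748413086), 92.43498992919922) [0.54325831 0.23673178 0.13      ] (array([0.53735396, 0.24010141, 0.12449742]), np.float64(0.007224231241826386))
cam in tool [ 0.07400222 -0.00093102 -0.11961276] 
 [[-0.001 -0.956 -0.293]
 [ 1.    -0.001 -0.   ]
 [ 0.    -0.293  0.956]] [[426.5   0.  315.6]
 [  0.  426.5 238.7]
 [  0.    0.    1. ]]
```

Request:
{"fn": "drive_tool", "kwargs": {
  "series": [1, 20, -18, 0, 0, 0, 0, 1, 40, -38, 0, 0, 0, 0, 1, 40, -38, 0, 0, 0, 0, 1, 40, -38, 0, 0, 0, 0, 1, 40, -38, 0, 0, 0, 0, 1, 40, -38, 0, 0, 0, 0, 1, 40, -38, 0, 0, 0, 0, 1, 40, -38, 0, 0, 0, 0, 1, 40, -38, 0, 0, 0, 0, 1, 40, -38, 0, 0, 0, 0, 1, 40, -38, 0, 0, 0, 0, 1, 40, -38, 0, 0, 0, 0]
}}

```text
t: 1.65
eef_pos: [0.5185, -0.0111, 0.2533]
tool_rot: [0.0, 0.974, 0.225, 0.0]
contact_force: [0.7, -0.7, -1.0]
gripper_width: 0.999
```

Request:
{"fn": "drive_tool", "kwargs": {
  "series": [1, 40, -38, 0, 0, 0, 0, 1, 40, -38, 0, 0, 0, 0, 1, 40, -37, 0, 0, 0, 0, 1, 40, -36, 0, 0, 0, 0, 1, 0, 0, 0, 0, 0, -0.1, 1, 0, 0, 0, 0, 0, -0.18, 1, 0, 0, 0, 0, 0, -0.18, 1, 0, 0, 0, 0, 0, -0.18, 1, 0, 0, 0, 0, 0, -0.18, 1, 0, 0, 0, 0, 0, -0.18, 1, 0, 0, 0, 0, 0, -0.18, 1, 0, 0, 0, 0, 0, -0.18]
}}

```text
t: 3.15
eef_pos: [0.5964, 0.1912, 0.253]
tool_rot: [-0.0, 0.614, 0.79, -0.0]
contact_force: [-0.8, 0.4, -0.1]
gripper_width: 0.999
```

Request:
{"fn": "drive_tool", "kwargs": {
  "series": [1, 0, 0, 0, 0, 0, -0.18, 1, 0, 0, 0, 0, 0, -0.18, 1, 0, 0, 0, 0, 0, -0.18, 1, 0, 0, 0, 0, 0, -0.12, 1, 0, 0, 0, 0, 0, 0, 1, 0, 0, 0, 0, 0, 0]
}}

```text
t: 3.9
eef_pos: [0.5965, 0.1914, 0.2532]
tool_rot: [-0.0, 0.328, 0.945, -0.0]
contact_force: [-1.1, -0.5, 0.1]
gripper_width: 0.997
```

Run:
```python
from h import *
o=obs();c=cam('wrist')
p=np.array([.537,.237,.13]);print(proj(c,[p,p-[0,0,.086]]))
cv2.imwrite('pics/d.png',np.clip(c['pixels'].astype(float)*1.6,0,255).astype(np.uint8))
```

```text
t 3.9
q [ 0.1639  0.5164 -0.8015  1.6364  0.3973  1.1598  0.1675]
joint_vel [-0.0033 -0.0028  0.0028 -0.0004  0.0003  0.0005  0.0065]
joint_torque [ 1.45500e-01 -5.34974e+01 -1.01940e+01 -2.65573e+01  1.76000e-02
  5.60000e-03  1.35000e-02]
eef_pos [0.5965 0.1914 0.2532]
tool_rot [-1.000e-04  3.284e-01  9.445e-01 -1.000e-04]
contact_force [-1.0975 -0.4734  0.109 ]
torque [ 0.0292  0.0455 -0.0293]
gripper_width 0.9969
[[314.25558337 110.79323599]
 [314.63933813 110.35349788]]
```

View pics/d.png

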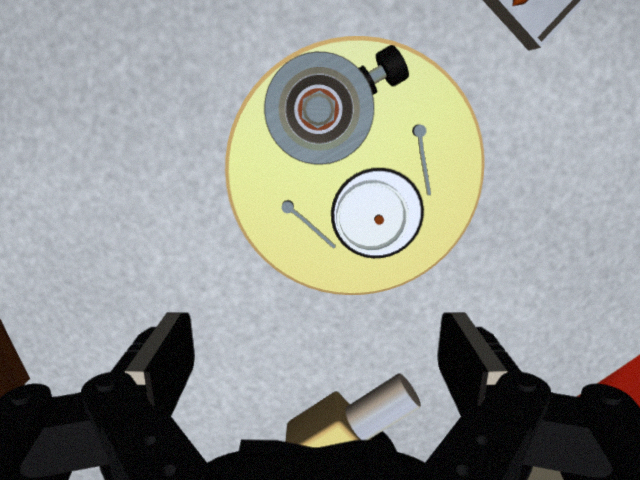

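The wrist view shows the foot from above: rim centre near (319,108) and the nut's hexagon and red washer at about (318,109), with the dish clear of them at (377,212). I'll measure the rim and the hex angle.

Run:
```python
from h import *
c=old('wrist');p=c['pixels']
hsv=cv2.cvtColor(p,cv2.COLOR_BGR2HSV)
# base-yellow free rim disc
v=hsv[...,2].astype(int);s=hsv[...,1].astype(int)
P=p.astype(int);ch=P.max(2)-P.min(2)
# radial edges: outer rim (yellow/bench ->grey) and bore edge (grey->dark)
def radial(c0,r0,r1,img,n=180):
    out=[]
    th=np.arange(n)*2*np.pi/n; rs=np.arange(r0,r1,.25)
    g=cv2.GaussianBlur(img.astype(np.float32),(0,0),1)
    X=(c0[0]+np.outer(np.cos(th),rs)).astype(np.float32);Y=(c0[1]+np.outer(np.sin(th),rs)).astype(np.float32)
    S=cv2.remap(g,X,Y,cv2.INTER_LINEAR); D=np.diff(S,axis=1); i=np.argmax(D,axis=1)
    return th,rs[i],np.stack([X[range(n),i],Y[range(n),i]],1)
g=v
for nm,r0,r1 in(('bore',26,42),('outer',46,64)):
    th,r,pts=radial((319,108),r0,r1,v)
    e=cv2.fitEllipse(pts);d=np.abs(r-np.median(r));pts=pts[d<3];e=cv2.fitEllipse(pts)
    print(nm,np.round(e[0],1),np.round(e[1],1),len(pts),onz(c,e[0],.13).round(4),'fpx',426.5)
k=p[68:148,279:359];cv2.imwrite('pics/e.png',np.clip(cv2.resize(k,(600,600),interpolation=cv2.INTER_CUBIC)*1.6,0,255).astype(np.uint8))
```

```text
bore [318.7 108.6] [65.9 67.7] 180 [0.5376 0.2396 0.13  ] fpx 426.5
outer [318.9 107.6] [110.9 113.5] 165 [0.5372 0.2401 0.13  ] fpx 426.5
```

View pics/e.png

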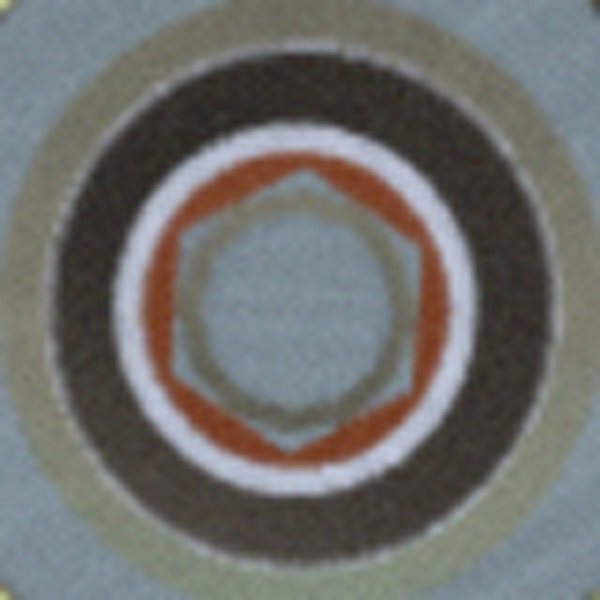

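Run:
```python
from h import *
c=old('wrist')
V=[(307,170),(420,238),(412,390),(288,452),(172,375),(180,238)]
W=np.array([onz(c,(279+x/7.5-.43,68+y/7.5-.43),.044)[:2] for x,y in V]);print(W.mean(0).round(4))
d=W-W.mean(0);print(np.linalg.norm(d,axis=1));a=np.degrees(np.arctan2(d[:,1],d[:,0]));print(a)
m=np.angle(np.mean(np.exp(1j*np.radians(a)*6)*1))/6;print('vertex mod60',np.degrees(m),'flat normals',np.degrees(m)%60+30, 'tool x yaw', 2*np.degrees(np.arctan2(.9445,.3284)))
# washer/bore centres at depth
for q,z in(((297,310),.031),):print(onz(c,(279+q[0]/7.5-.43,68+q[1]/7.5-.43),z))
```

```text
[0.5379 0.2396]
[0.01353989 0.01406663 0.01383846 0.01375594 0.01385462 0.01348006]
[ 137.28796012   81.60892157   18.04280589  -41.87610276 -101.87224624
 -159.83977682]
vertex mod60 18.886874660542738 flat normals 48.88687466054274 tool x yaw 141.655160422314
[0.53784854 0.23977083 0.031     ]
```

Request:
{"fn": "drive_tool", "kwargs": {
  "series": [1, -15, -28, 0, 0, 0, 0, 1, -27, -50, 0, 0, 0, 0, 1, -27, -50, 0, 0, 0, 0, 1, -27, -50, 0, 0, 0, 0, 1, -27, -50, 0, 0, 0, 0, 1, -27, -50, 0, 0, 0, 0, 1, -27, -50, 0, 0, 0, 0, 1, -28, -50, 0, 0, 0, 0, 1, 0, 0, 0, 0, 0, 0, 1, 0, 0, 0, 0, 0, 0]
}}

```text
t: 5.2
eef_pos: [0.524, -0.2316, 0.2534]
tool_rot: [0.0, 0.328, 0.945, 0.0]
contact_force: [0.1, -0.4, 0.1]
gripper_width: 0.998
```

Run:
```python
from h import *
o=bot.get_obs();print(o['eef_pos'],o['q'].round(3) if hasattr(o['q'],'round') else o['q']);c=cam('wrist')
g=np.array([.4645,-.1865,.184]);print(proj(c,[g]))
cv2.imwrite('pics/f.png',np.clip(c['pixels'].astype(float)*1.6,0,255).astype(np.uint8))
```

```text
[ 0.52398749 -0.23162741  0.25338586] [ 0.891  0.405 -0.748  1.766  0.307  1.091  0.943]
[[313.09701367 112.06918479]]
```

View pics/f.png

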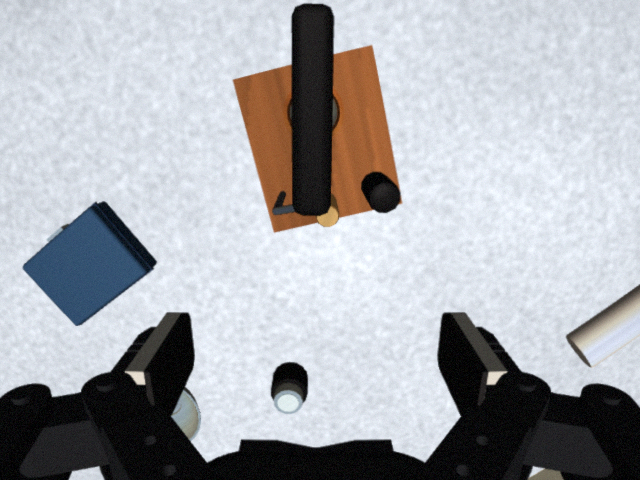

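Run:
```python
from h import *
c=old('wrist');p=c['pixels'].astype(int);v=p.max(2)
m=(v<38).astype(np.uint8);m[230:]=0
m=cv2.morphologyEx(m,cv2.MORPH_OPEN,np.ones((21,21),np.uint8))
n,l,s,ce=cv2.connectedComponentsWithStats(m);i=l[100,312];q=np.argwhere(l==i)[:,::-1].astype(np.float32)
r=cv2.minAreaRect(q);print(r)
W=np.array([onz(c,x,.184)[:2] for x in cv2.boxPoints(r)]);print(W.round(4),np.linalg.norm(np.diff(W,axis=0),axis=1),W.mean(0))
e=W[1]-W[0] if np.linalg.norm(W[1]-W[0])>.05 else W[2]-W[1];print('yaw',np.degrees(np.arctan2(e[1],e[0]))%180)
for y in range(98,126,3):
  print(y,v[y,280:350:2])
hs=cv2.cvtColor(c['pixels'],cv2.COLOR_BGR2HSV);mm=((hs[...,1]>110)&(hs[...,0]<16)&(v>30)).astype(np.uint8);mm[235:]=0;mm[:,:220]=0;mm[:,410:]=0
q=np.argwhere(mm)[:,::-1].astype(np.float32);r=cv2.minAreaRect(q);B=np.array([onz(c,x,.06)[:2] for x in cv2.boxPoints(r)]);print('block',B.round(4),np.linalg.norm(np.diff(B,axis=0),axis=1),B.mean(0))
```

```text
((311.5, 109.5), (209.0, 41.0), 90.0)
[[ 0.4253 -0.1669]
 [ 0.4356 -0.1538]
 [ 0.5051 -0.2077]
 [ 0.4935 -0.2223]] [0.01671593 0.08787537 0.01869443] [ 0.46487287 -0.18768491]
yaw 142.20508733599894
98 [ 87  84  83  93  91  76  18   4  11  11  21  20  17  21  19  20  23  19
  23  22  18  21  15  11  15  10  12  34  94 104  98  98 101 100 104]
101 [ 92  85  85  88  84  33   9  16   6  17  18  15  22  18  18  18  16  20
  20  15  20  18  17  15   7  14  24  55  39  98 102 102  98  97  97]
104 [ 93  83  82  82  56  29  14  13  14  12  19  19  18  17  24  20  13  21
  20  23  21  18  16  16  14  13  25  54  43  65  98  99  98 100 102]
107 [ 90  87  88  85  39  39  16  10  14   8  17  22  21  24  17  16  22  23
  21  23  22  17  11  14   6   6  26  54  54  42  97  98 100 101  99]
110 [ 92  90  88  79  35  41  14   7  16  15  16  18  19  24  22  25  21  18
  20  18  19  21  17  11   9  11  26  53  52  36 102 101 101  99  98]
113 [ 93  93  89  82  35  39  15  10  11  15  12  20  19  19  21  25  22  18
  18  18  17  14  16  16  14   6  33  53  47  33  97 103 104 101 103]
116 [ 92  95  92  90  35  40   8   9  12  12  18  18  24  20  17  14  21  22
  24  19  19  19  12  11   7  10  30  49  49  37 105 103  98 101 100]
119 [ 91  92  91  90  45  31   9  14   9  12  12  19  19  20  21  18  22  19
  19  21  23  19  13  13  14   9  29  48  40  49 108 102 100 100 100]
122 [ 90  92  95  92  80  36  13   7  10  13  14  21  20  20  17  20  19  21
  22  19  19  20  17   8  12  12  26  40  33  99 109  99 101  99 100]
125 [ 88  90  91  91  88  52  13  13  10   9  14  17  20  21  19  19  20  18
  22  20  23  14  10   9   6   8  25  31  58 106 109 104  98 100  97]
block [[ 0.4109 -0.2166]
 [ 0.4541 -0.1281]
 [ 0.559  -0.1721]
 [ 0.5137 -0.2698]] [0.09841986 0.1137945  0.10767738] [ 0.48444613 -0.19664956]
```

Request:
{"fn": "drive_tool", "kwargs": {
  "series": [1, 36, -1, 0, 0, 0, -0.01, 1, 37.5, -1, 0, 0, 0, 0, 1, 0, 0, 0, 0, 0, 0, 1, 0, 0, 25, 0, 0, 0, 1, 0, 0, 30, 0, 0, 0, 1, 0, 0, 18, 0, 0, 0, 1, 0, 0, 7, 0, 0, 0, 1, 0, 0, 0, 0, 0, 0],
  "force": 30
}}

```text
t: 6.25
eef_pos: [0.4651, -0.1885, 0.1734]
tool_rot: [0.0, 0.322, 0.947, 0.0]
contact_force: [0.3, 0.5, 0.0]
gripper_width: 0.999
```

Run:
```python
from h import *
c=old('wrist');print('hole',onz(c,(313.5,112.4),.06))
o=obs()
```

```text
hole [ 0.46510535 -0.18740981  0.06      ]
t 6.25
q [ 0.8827  0.3894 -0.7515  2.0019  0.3432  0.8779  0.8601]
joint_vel [ 0.0087 -0.0146 -0.0061 -0.0114 -0.0035  0.0045  0.0034]
joint_torque [ -0.1602 -41.3024  -6.4715 -22.3674   0.0664  -0.0629  -0.0557]
eef_pos [ 0.4651 -0.1885  0.1734]
tool_rot [0.000e+00 3.223e-01 9.466e-01 2.000e-04]
contact_force [0.3245 0.4814 0.0374]
torque [ 0.0535 -0.0031 -0.0007]
gripper_width 0.9991
```

Request:
{"fn": "drive_tool", "kwargs": {
  "series": [-1, 0, 0, 0, 0, 0, 0, -1, 0, 0, 0, 0, 0, 0, -1, 0, 0, 0, 0, 0, 0, -1, 0, 0, 0, 0, 0, 0, -1, 0, 0, 0, 0, 0, 0, -1, 0, 0, 0, 0, 0, 0],
  "force": 30
}}

```text
t: 7.0
eef_pos: [0.465, -0.1887, 0.1736]
tool_rot: [0.0, 0.323, 0.947, 0.0]
contact_force: [-0.0, 0.2, 4.2]
gripper_width: 0.205
```

Request:
{"fn": "drive_tool", "kwargs": {
  "series": [-1, 0, 0, 0, 0, 0, 0, -1, 0, 0, 0, 0, 0, 0, -1, 0, 0, 0, 0, 0, 0],
  "force": 90
}}

```text
t: 7.38
eef_pos: [0.4651, -0.1887, 0.1737]
tool_rot: [0.0, 0.323, 0.947, 0.0]
contact_force: [-0.2, 0.8, 6.0]
gripper_width: 0.199
```

Run:
```python
from h import *
o=obs()
```

```text
t 7.375
q [ 0.8833  0.3886 -0.7518  2.0021  0.3431  0.8777  0.8599]
joint_vel [ 0.0017 -0.0017 -0.0008  0.0004  0.001   0.001  -0.001 ]
joint_torque [ 4.65300e-01 -3.99158e+01 -5.57800e+00 -2.12506e+01  3.30700e-01
 -5.87000e-02  1.39000e-02]
eef_pos [ 0.4651 -0.1887  0.1737]
tool_rot [4.000e-04 3.225e-01 9.466e-01 1.000e-04]
contact_force [-0.2035  0.8056  5.9862]
torque [ 0.2124  0.0886 -0.0488]
gripper_width 0.1994
```

Request:
{"fn": "drive_tool", "kwargs": {
  "series": [-1, 0, 0, -6, 0, 0, 0, -1, 0, 0, -12, 0, 0, 0, -1, 0, 0, -20, 0, 0, 0, -1, 0, 0, -25, 0, 0, 0, -1, 0, 0, -30, 0, 0, 0, -1, 0, 0, -30, 0, 0, 0, -1, 0, 0, -25, 0, 0, 0, -1, 0, 0, 0, 0, 0, 0, -1, 0, 0, 0, 0, 0, 0]
}}

```text
t: 8.5
eef_pos: [0.4638, -0.1887, 0.3203]
tool_rot: [-0.001, 0.323, 0.947, -0.0]
contact_force: [-0.3, 0.7, -3.9]
gripper_width: 0.2
```

Run:
```python
from h import *
o=obs()
a=cam('scene');c=cam('wrist');b=cam('top')
P=np.array(o['eef_pos'])
R0=R.from_quat(np.roll(o['tool_rot'],-1)).as_matrix()
print(proj(a,[P+R0[:,2]*.0035,P+R0[:,2]*.1535]),proj(c,[P+R0[:,2]*.0035,P+R0[:,2]*.1535]))
x,y=proj(a,[P+R0[:,2]*.08])[0].astype(int)
k1=cv2.resize(a['pixels'][y-75:y+75,x-50:x+50],(400,600),interpolation=cv2.INTER_CUBIC)
k2=cv2.resize(c['pixels'][180:480,220:420],(400,600))
cv2.imwrite('pics/g.png',np.clip(np.hstack([k1,k2])*1.7,0,255).astype(np.uint8));print(x-50,y-75)
```

```text
t 8.5
q [ 0.981   0.2119 -0.8187  1.836   0.1678  1.1665  1.0206]
joint_vel [-0.0034  0.0119  0.0038  0.0098 -0.0019  0.0019 -0.0005]
joint_torque [-4.68000e-02 -3.72827e+01 -4.70100e+00 -3.05682e+01 -5.30000e-03
 -3.09000e-02  6.90000e-03]
eef_pos [ 0.4638 -0.1887  0.3203]
tool_rot [-8.000e-04  3.226e-01  9.465e-01 -1.000e-04]
contact_force [-0.3411  0.654  -3.923 ]
torque [-0.0257  0.0328 -0.0112]
gripper_width 0.1998
[[221.2860979  202.21352205]
 [229.74902558 254.76108359]] [[316.92081584 349.76818935]
 [316.25985124 227.80790774]]
175 155
```

View pics/g.png

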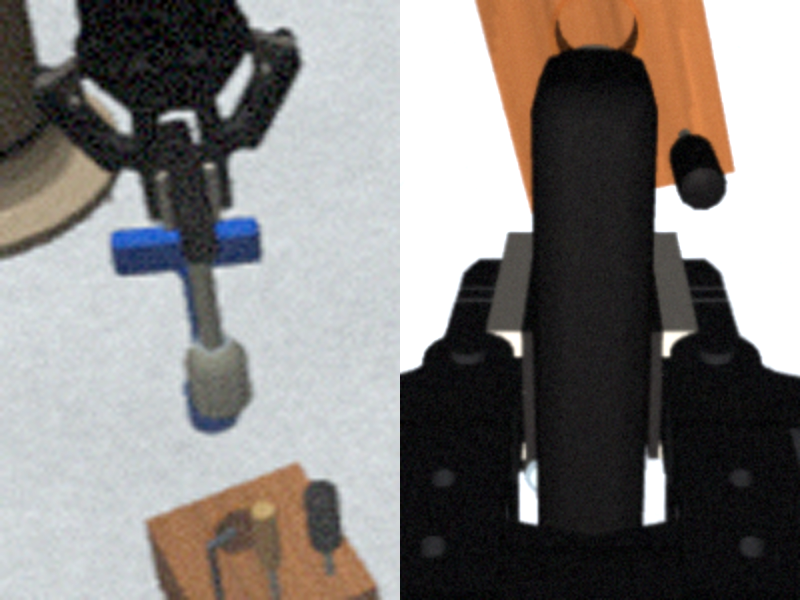

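Request:
{"fn": "drive_tool", "kwargs": {
  "series": [-1, 11, 21, 0, 0, 0, 0, -1, 21, 40, 0, 0, 0, 0, -1, 25, 47, 0, 0, 0, -0.08, -1, 24.5, 47, 0, 0, 0, 0, -1, 0, 0, 0, 0, 0, 0]
}}

```text
t: 9.28
eef_pos: [0.4902, -0.0103, 0.3212]
tool_rot: [-0.0, 0.28, 0.96, 0.001]
contact_force: [-0.2, -1.0, -3.6]
gripper_width: 0.2
```

```bash
cat > tgt.py <<'E'
import sys
from h import *
# usage: tgt x y yaw_deg : shift in tool axes (mm) and wz to reach, spanner offset .8mm on tool x
x,y,w=map(float,sys.argv[1:4]);o=bot.get_obs()
Q=R.from_quat(np.roll(o['tool_rot'],-1));M=Q.as_matrix()
yaw=np.degrees(np.arctan2(M[1,0],M[0,0]));wr=np.radians(w)
t=np.array([x,y])-.0008*np.array([np.cos(wr),np.sin(wr)])
d=np.r_[t,o['eef_pos'][2]]-o['eef_pos']
print('t',o['t'],'pos',np.round(o['eef_pos'],4),'yaw',yaw.round(2),'tilt(mrad) z axis',(M[:2,2]*1e3).round(1))
print('q',np.round(o['q'],2),'F',np.round(o['contact_force'],2),'T',np.round(o['torque'],3),'w',round(float(o['gripper_width']),3))
print('shift mm',(M.T@d*1e3).round(1),'wz',round(-np.radians((w-yaw+180)%360-180),3))
E
python3 tgt.py .5376 .2397 168.9
```

```text
t 9.275 pos [ 0.4902 -0.0103  0.3212] yaw 147.46 tilt(mrad) z axis [-0.1  2.2]
q [ 0.73  0.21 -0.94  1.85  0.18  1.17  0.73] F [-0.23 -1.01 -3.57] T [-0.059  0.024  0.005] w 0.2
shift mm [ 93.8 236.5   0.5] wz -0.374
```

Request:
{"fn": "drive_tool", "kwargs": {
  "series": [-1, 10, 25, 0, 0, 0, 0, -1, 18, 46, 0, 0, 0, 0, -1, 20, 50, 0, 0, 0, 0, -1, 20, 50, 0, 0, 0, 0, -1, 17, 43, 0, 0, 0, 0, -1, 8.8, 22.5, 0, 0, 0, 0, -1, 0, 0, 0, 0, 0, -0.12, -1, 0, 0, 0, 0, 0, -0.14, -1, 0, 0, 0, 0, 0, -0.114, -1, 0, 0, 0, 0, 0, 0, -1, 0, 0, 0, 0, 0, 0]
}}

```text
t: 10.65
eef_pos: [0.541, 0.2331, 0.3208]
tool_rot: [-0.0, 0.103, 0.995, -0.0]
contact_force: [0.0, -1.0, -3.2]
gripper_width: 0.197
```

```bash
python3 tgt.py .5376 .2397 168.9
```

```text
t 10.65 pos [0.541  0.2331 0.3208] yaw 168.22 tilt(mrad) z axis [-0.8 -0.4]
q [ 0.25  0.46 -1.03  1.64  0.41  1.28  0.5 ] F [ 0.01 -1.01 -3.25] T [ 0.038  0.036 -0.013] w 0.197
shift mm [ 3.9  5.8 -0. ] wz -0.012
```

Request:
{"fn": "drive_tool", "kwargs": {
  "series": [-1, 3.9, 5.8, 0, 0, 0, -0.012, -1, 0, 0, 14, 0, 0, 0, -1, 0, 0, 14, 0, 0, 0, -1, 0, 0, 0, 0, 0, 0, -1, 0, 0, 0, 0, 0, 0]
}}

```text
t: 11.28
eef_pos: [0.5383, 0.2402, 0.2932]
tool_rot: [-0.0, 0.095, 0.995, 0.0]
contact_force: [-0.8, 0.7, -2.5]
gripper_width: 0.194
```

```bash
python3 tgt.py .5376 .2397 168.9
python3 - <<'E'
from h import *
a=cam('scene');b=cam('top')
x,y=proj(a,[[.5376,.2397,.15]])[0].astype(int);u,v=proj(b,[[.5376,.2397,.15]])[0].astype(int);print(x,y,u,v)
k1=cv2.resize(a['pixels'][y-35:y+25,x-30:x+30],(600,600),interpolation=cv2.INTER_CUBIC)
cv2.imwrite('pics/h.png',np.clip(k1*1.8,0,255).astype(np.uint8))
E
```

```text
t 11.275 pos [0.5383 0.2402 0.2932] yaw 169.06 tilt(mrad) z axis [-0.2  0.1]
q [ 0.23  0.49 -1.02  1.67  0.44  1.24  0.49] F [-0.78  0.68 -2.52] T [ 0.049 -0.047 -0.042] w 0.194
shift mm [-0.2 -0.6 -0. ] wz 0.003
358 180 229 239
```

View pics/h.png

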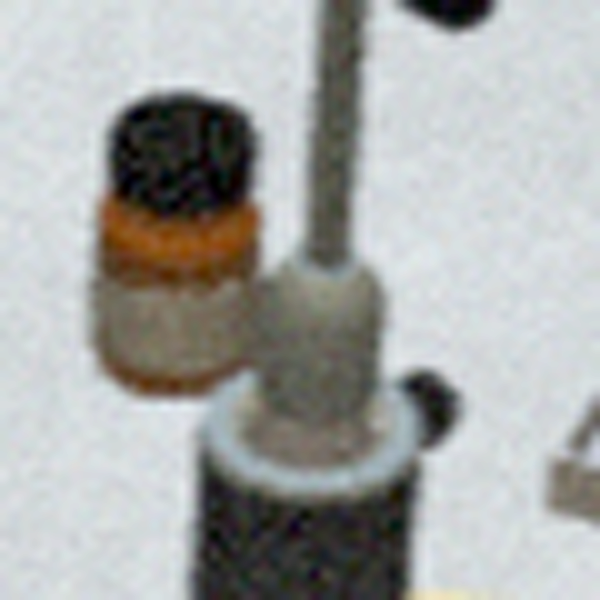

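The spanner hangs just above the bore: socket base near crop (318,415), rim centre near (311,428). It looks about 1 mm to image-right, so I'll measure that numerically.

Run:
```python
from h import *
a=old('scene');g=cv2.GaussianBlur(a['pixels'],(0,0),.7).astype(float).mean(2)
# project foot axis at z, and compare edge midpoints per row
def edges(row,x0,w,sub=10):
    xs=np.arange(x0-w,x0+w,1/sub);s=cv2.remap(g.astype(np.float32),xs[None].astype(np.float32),np.full((1,len(xs)),row,np.float32),cv2.INTER_CUBIC)[0]
    d=np.gradient(s)*sub;h=len(xs)//2
    return xs[np.argmin(d[:h])],xs[h+np.argmax(d[h:])]
r=np.array([1.,0,0])
ax=lambda z:proj(a,[[.5376,.2397,z]])[0]
for nm,zs,w in(('foot',(.06,.07,.08,.09,.1),15),('socket',(.152,.156,.16,.164),10),('shank',(.19,.2,.21,.22),6)):
    for z in zs:
        u,v=ax(z)
        e=edges(v,u,w);print(nm,z,np.round([u,v],1),np.round(e,1),'mid-axis px',round(sum(e)/2-u,2),'width',round(e[1]-e[0],1))
P=ax(.15);print('px/m right',proj(a,[[.5376+.0082,.2397+.0057,.15]])[0]-P)
```

```text
foot 0.06 [356.8 206.7] [346.  367.9] mid-axis px 0.15 width 21.9
foot 0.07 [357. 204.] [346.9 368. ] mid-axis px 0.45 width 21.1
foot 0.08 [357.3 201.2] [347. 369.] mid-axis px 0.7 width 22.0
foot 0.09 [357.5 198.4] [347. 369.] mid-axis px 0.5 width 22.0
foot 0.1 [357.7 195.5] [346.9 368.9] mid-axis px 0.2 width 22.0
socket 0.152 [358.8 180.3] [350.1 365.1] mid-axis px -1.2 width 15.0
socket 0.156 [358.9 179.1] [350.9 365.9] mid-axis px -0.5 width 15.0
socket 0.16 [359.  177.9] [351. 366.] mid-axis px -0.5 width 15.0
socket 0.164 [359.  176.7] [350.7 366.1] mid-axis px -0.6 width 15.4
shank 0.19 [359.6 168.7] [357.9 362.9] mid-axis px 0.8 width 5.0
shank 0.2 [359.9 165.5] [358.1 363. ] mid-axis px 0.65 width 4.9
shank 0.21 [360.1 162.4] [358. 363.] mid-axis px 0.4 width 5.0
shank 0.22 [360.3 159.2] [358. 363.] mid-axis px 0.2 width 5.0
px/m right [3.66860214 0.04199246]
```

Request:
{"fn": "drive_tool", "kwargs": {
  "series": [-1, -0.1, -0.5, 4, 0, 0, 0, -1, 0, 0, 6, 0, 0, 0, -1, 0, 0, 6, 0, 0, 0, -1, 0, 0, 6, 0, 0, 0, -1, 0, 0, 0, 0, 0, 0]
}}

```text
t: 12.0
eef_pos: [0.538, 0.2394, 0.2706]
tool_rot: [-0.0, 0.095, 0.995, -0.0]
contact_force: [0.3, 0.4, -3.2]
gripper_width: 0.194
```

```bash
python3 tgt.py .5376 .2397 168.9
```

```text
t 12.0 pos [0.538  0.2394 0.2706] yaw 169.07 tilt(mrad) z axis [-1.  -0.5]
q [ 0.22  0.5  -1.01  1.7   0.46  1.2   0.47] F [ 0.27  0.45 -3.21] T [ 0.032  0.02  -0.009] w 0.194
shift mm [-0.4  0.2 -0. ] wz 0.003
```

Request:
{"fn": "drive_tool", "kwargs": {
  "series": [-1, 0, 0, 8, 0, 0, 0, -1, 0, 0, 13, 0, 0, 0, -1, 0, 0, 13, 0, 0, 0, -1, 0, 0, 12, 0, 0, 0, -1, 0, 0, 8, 0, 0, 0, -1, 0, 0, 5, 0, 0, 0, -1, 0, 0, 0, 0, 0, 0]
}}

```text
t: 12.88
eef_pos: [0.5382, 0.2397, 0.2121]
tool_rot: [-0.0, 0.095, 0.995, -0.0]
contact_force: [-0.1, -0.8, -3.3]
gripper_width: 0.199
```

```bash
python3 tgt.py .5376 .2397 168.9
```

```text
t 12.875 pos [0.5382 0.2397 0.2121] yaw 169.07 tilt(mrad) z axis [-0.3 -0.1]
q [ 0.19  0.56 -0.97  1.76  0.52  1.1   0.42] F [-0.11 -0.83 -3.3 ] T [-0.103  0.018 -0.016] w 0.199
shift mm [-0.2 -0.1 -0. ] wz 0.003
```

Request:
{"fn": "drive_tool", "kwargs": {
  "series": [-1, 0, 0, 4, 0, 0, 0, -1, 0, 0, 4, 0, 0, 0, -1, 0, 0, 3, 0, 0, 0, -1, 0, 0, 2, 0, 0, 0, -1, 0, 0, 0, 0, 0, 0]
}}

```text
t: 13.5
eef_pos: [0.5382, 0.2396, 0.1991]
tool_rot: [-0.0, 0.095, 0.995, -0.0]
contact_force: [-0.2, -0.0, -3.2]
gripper_width: 0.197
```

Request:
{"fn": "drive_tool", "kwargs": {
  "series": [-1, 0, 0, 1, 0, 0, 0, -1, 0, 0, 1, 0, 0, 0, -1, 0, 0, 1, 0, 0, 0, -1, 0, 0, 0, 0, 0, 0]
}}

```text
t: 14.0
eef_pos: [0.5382, 0.2394, 0.1961]
tool_rot: [-0.0, 0.095, 0.995, -0.0]
contact_force: [0.2, -0.6, -3.1]
gripper_width: 0.2
```

```bash
python3 tgt.py .5376 .2397 168.9
```

```text
t 14.0 pos [0.5382 0.2394 0.1961] yaw 169.06 tilt(mrad) z axis [-0.1 -0.4]
q [ 0.18  0.58 -0.96  1.78  0.54  1.07  0.41] F [ 0.18 -0.62 -3.09] T [-0.201 -0.043  0.032] w 0.2
shift mm [-0.1  0.1 -0. ] wz 0.003
```

Request:
{"fn": "drive_tool", "kwargs": {
  "series": [-1, 0, 0, 1, 0, 0, 0, -1, 0, 0, 1, 0, 0, 0, -1, 0, 0, 1, 0, 0, 0, -1, 0, 0, 0, 0, 0, 0]
}}

```text
t: 14.5
eef_pos: [0.5382, 0.2395, 0.1931]
tool_rot: [-0.0, 0.095, 0.995, -0.0]
contact_force: [0.4, -1.1, -3.1]
gripper_width: 0.201
```

Request:
{"fn": "drive_tool", "kwargs": {
  "series": [-1, 0, 0, 1, 0, 0, 0, -1, 0, 0, 1, 0, 0, 0, -1, 0, 0, 1, 0, 0, 0, -1, 0, 0, 0, 0, 0, 0]
}}

```text
t: 15.0
eef_pos: [0.5382, 0.2396, 0.1901]
tool_rot: [-0.0, 0.095, 0.995, -0.0]
contact_force: [0.3, -0.7, -3.3]
gripper_width: 0.194
```

Request:
{"fn": "drive_tool", "kwargs": {
  "series": [-1, 0, 0, 1, 0, 0, 0, -1, 0, 0, 1, 0, 0, 0, -1, 0, 0, 1, 0, 0, 0, -1, 0, 0, 0.5, 0, 0, 0, -1, 0, 0, 0, 0, 0, 0]
}}

```text
t: 15.62
eef_pos: [0.5382, 0.2396, 0.1867]
tool_rot: [-0.0, 0.095, 0.995, -0.0]
contact_force: [0.6, -1.2, -3.1]
gripper_width: 0.194
```

Request:
{"fn": "drive_tool", "kwargs": {
  "series": [-1, 0, 0, 0.5, 0, 0, 0, -1, 0, 0, 0.5, 0, 0, 0, -1, 0, 0, 0, 0, 0, 0]
}}

```text
t: 16.0
eef_pos: [0.5382, 0.2396, 0.1858]
tool_rot: [0.0, 0.095, 0.995, -0.0]
contact_force: [1.0, -2.3, -2.5]
gripper_width: 0.2
```

```bash
python3 tgt.py .5376 .2397 168.9
```

```text
t 16.0 pos [0.5382 0.2396 0.1858] yaw 169.07 tilt(mrad) z axis [-0.  -0.1]
q [ 0.17  0.59 -0.95  1.78  0.55  1.06  0.4 ] F [ 1.   -2.29 -2.51] T [-0.51  -0.182  0.024] w 0.2
shift mm [-0.2 -0.1  0. ] wz 0.003
```

```bash
cat > tq.py <<'E'
import sys
from h import *
o=bot.get_obs();T=[o['torque']];F=[o['contact_force']]
for i in range(4):
    bot.read_camera('wrist');o=bot.get_obs();T.append(o['torque']);F.append(o['contact_force'])
M=R.from_quat(np.roll(o['tool_rot'],-1)).as_matrix();yaw=np.arctan2(M[1,0],M[0,0])
t=np.array([.5376,.2396])-.0008*np.array([np.cos(yaw),np.sin(yaw)])
d=np.r_[t,o['eef_pos'][2]]-o['eef_pos']
print('t',round(o['t'],2),'z',round(o['eef_pos'][2],4),'yaw rad',round(float(yaw),3),'Tz',np.round([x[2] for x in T],3),'mean T',np.mean(T,0).round(3),'F',np.mean(F,0).round(1),'F tool',(M.T@np.mean(F,0)).round(1))
print('q',np.round(o['q'],2),'w',round(float(o['gripper_width']),3),'corr',(M.T@d*1e3).round(1))
E
python3 tq.py
```

```text
t 16.2 z 0.1858 yaw rad 2.951 Tz [ 0.024 -0.032  0.019 -0.031 -0.016] mean T [-0.52  -0.158 -0.007] F [ 0.4 -1.5 -3. ] F tool [-0.7 -1.4  3. ]
q [ 0.17  0.59 -0.95  1.78  0.55  1.06  0.4 ] w 0.194 corr [-0.2 -0.2  0. ]
```

Request:
{"fn": "drive_tool", "kwargs": {
  "series": [-1, -0.2, -0.4, 0, 0, 0, 0.06, -1, 0, 0, 0, 0, 0, 0.08, -1, 0, 0, 0, 0, 0, 0.1, -1, 0, 0, 0, 0, 0, 0.1, -1, 0, 0, 0, 0, 0, 0.1, -1, 0, 0, 0, 0, 0, 0.06, -1, 0, 0, 0, 0, 0, 0]
}}

```text
t: 17.08
eef_pos: [0.5381, 0.2393, 0.1857]
tool_rot: [-0.0, 0.338, 0.941, -0.0]
contact_force: [1.3, -1.7, -3.5]
gripper_width: 0.195
```

```bash
python3 tq.py
```

```text
t 17.27 z 0.1857 yaw rad 2.452 Tz [ 0.014  0.08   0.049 -0.017  0.107] mean T [-0.441 -0.019  0.047] F [ 0.  -1.1 -3.8] F tool [-0.7 -0.8  3.8]
q [ 0.1   0.55 -0.84  1.79  0.47  1.02 -0.04] w 0.194 corr [-0.1 -0.1 -0. ]
```

Request:
{"fn": "drive_tool", "kwargs": {
  "series": [-1, -0.1, -0.1, 0, 0, 0, 0.08, -1, 0, 0, 0, 0, 0, 0.1, -1, 0, 0, 0, 0, 0, 0.07, -1, 0, 0, 0, 0, 0, 0]
}}

```text
t: 17.77
eef_pos: [0.5381, 0.2394, 0.1857]
tool_rot: [-0.0, 0.453, 0.892, 0.0]
contact_force: [-0.7, -0.6, -4.7]
gripper_width: 0.196
```

```bash
python3 tq.py
```

```text
t 17.98 z 0.1857 yaw rad 2.202 Tz [0.058 0.098 0.07  0.056 0.052] mean T [-0.179  0.059  0.067] F [-0.5 -0.3 -4.4] F tool [ 0.1 -0.6  4.4]
q [ 0.06  0.53 -0.79  1.79  0.43  1.   -0.26] w 0.198 corr [-0.1 -0.3 -0. ]
```

Request:
{"fn": "drive_tool", "kwargs": {
  "series": [-1, 0, -0.2, 0, 0, 0, 0.08, -1, 0, 0, 0, 0, 0, 0.08, -1, 0, 0, 0, 0, 0, 0]
}}

```text
t: 18.35
eef_pos: [0.5381, 0.2393, 0.1857]
tool_rot: [-0.0, 0.522, 0.853, 0.0]
contact_force: [-0.1, -0.1, -5.8]
gripper_width: 0.195
```

```bash
python3 tq.py
```

```text
t 18.55 z 0.1857 yaw rad 2.042 Tz [0.058 0.037 0.085 0.011 0.027] mean T [ 0.115 -0.028  0.044] F [ 0.   0.6 -5.3] F tool [0.5 0.3 5.3]
q [ 0.04  0.52 -0.75  1.79  0.41  1.   -0.4 ] w 0.197 corr [-0.2 -0.3 -0. ]
```

Request:
{"fn": "drive_tool", "kwargs": {
  "series": [-1, 0, 0, 0, 0, 0, 0.08, -1, 0, 0, 0, 0, 0, 0.08, -1, 0, 0, 0, 0, 0, 0]
}}

```text
t: 18.92
eef_pos: [0.5381, 0.2393, 0.1858]
tool_rot: [-0.0, 0.589, 0.808, 0.0]
contact_force: [-0.0, 1.1, -6.2]
gripper_width: 0.198
```

```bash
python3 tq.py
```

```text
t 19.12 z 0.1858 yaw rad 1.882 Tz [0.122 0.152 0.212 0.18  0.238] mean T [ 0.268 -0.04   0.181] F [-0.1  1.  -5.5] F tool [1.  0.2 5.5]
q [ 0.01  0.51 -0.71  1.79  0.39  0.99 -0.54] w 0.196 corr [-0.3 -0.4 -0. ]
```

Request:
{"fn": "drive_tool", "kwargs": {
  "series": [-1, 0, 0, 0, 0, 0, 0.05, -1, 0, 0, 0, 0, 0, 0, -1, 0, 0, 0, 0, 0, 0]
}}

```text
t: 19.5
eef_pos: [0.5382, 0.2392, 0.1858]
tool_rot: [-0.0, 0.609, 0.793, 0.0]
contact_force: [0.5, 1.2, -5.7]
gripper_width: 0.195
```

```bash
sed -i 's/range(4)/range(12)/' tq.py; python3 tq.py
```

```text
t 20.1 z 0.1858 yaw rad 1.831 Tz [0.219 0.264 0.235 0.203 0.243 0.201 0.224 0.312 0.29  0.223 0.274 0.279
 0.192] mean T [ 0.518 -0.019  0.243] F [ 0.1  1.4 -5.8] F tool [1.3 0.5 5.8]
q [ 0.01  0.5  -0.7   1.8   0.38  0.98 -0.59] w 0.194 corr [-0.2 -0.5 -0. ]
```

Request:
{"fn": "drive_tool", "kwargs": {
  "series": [-1, 0, 0, 0, 0, 0, 0.04, -1, 0, 0, 0, 0, 0, 0.04, -1, 0, 0, 0, 0, 0, 0, -1, 0, 0, 0, 0, 0, 0]
}}

```text
t: 20.6
eef_pos: [0.5382, 0.2391, 0.1858]
tool_rot: [0.0, 0.641, 0.768, 0.0]
contact_force: [1.0, 1.4, -6.2]
gripper_width: 0.2
```

```bash
python3 tq.py
```

```text
t 21.2 z 0.1858 yaw rad 1.751 Tz [0.294 0.255 0.265 0.281 0.282 0.27  0.245 0.259 0.297 0.256 0.253 0.221
 0.283] mean T [ 0.672 -0.031  0.266] F [ 0.   1.7 -6. ] F tool [1.7 0.3 6. ]
q [-0.01  0.5  -0.68  1.8   0.37  0.98 -0.66] w 0.195 corr [-0.1 -0.5 -0. ]
```

Request:
{"fn": "drive_tool", "kwargs": {
  "series": [-1, 0, 0, 0, 0, 0, 0.03, -1, 0, 0, 0, 0, 0, 0.03, -1, 0, 0, 0, 0, 0, 0, -1, 0, 0, 0, 0, 0, 0]
}}

```text
t: 21.7
eef_pos: [0.5382, 0.239, 0.1858]
tool_rot: [0.0, 0.663, 0.748, 0.0]
contact_force: [0.2, 2.4, -6.3]
gripper_width: 0.195
```

```bash
sed -i 's/range(12)/range(16)/' tq.py; python3 tq.py
```

```text
t 22.5 z 0.1858 yaw rad 1.691 Tz [0.335 0.291 0.267 0.362 0.357 0.253 0.319 0.275 0.291 0.336 0.308 0.286
 0.313 0.341 0.332 0.306 0.327] mean T [ 0.749 -0.019  0.312] F [ 0.3  2.5 -5.8] F tool [2.5 0.6 5.8]
q [-0.02  0.49 -0.67  1.8   0.36  0.98 -0.71] w 0.195 corr [-0.1 -0.6 -0. ]
```

Request:
{"fn": "drive_tool", "kwargs": {
  "series": [-1, 0, 0, 0, 0, 0, 0.02, -1, 0, 0, 0, 0, 0, 0.015, -1, 0, 0, 0, 0, 0, 0, -1, 0, 0, 0, 0, 0, 0]
}}

```text
t: 23.0
eef_pos: [0.5382, 0.239, 0.1858]
tool_rot: [0.0, 0.676, 0.737, 0.0]
contact_force: [0.3, 3.1, -6.4]
gripper_width: 0.196
```

```bash
python3 tq.py
```

```text
t 23.8 z 0.1858 yaw rad 1.656 Tz [0.35  0.322 0.341 0.38  0.33  0.321 0.322 0.356 0.342 0.323 0.369 0.349
 0.364 0.369 0.344 0.353 0.335] mean T [ 0.799 -0.032  0.345] F [ 0.3  2.4 -5.6] F tool [2.4 0.5 5.6]
q [-0.02  0.49 -0.66  1.8   0.36  0.98 -0.74] w 0.199 corr [-0.2 -0.5 -0. ]
```

Request:
{"fn": "drive_tool", "kwargs": {
  "series": [-1, 0, 0, 0, 0, 0, -0.05, -1, 0, 0, 0, 0, 0, -0.05, -1, 0, 0, 0, 0, 0, -0.04, -1, 0, 0, 0, 0, 0, 0]
}}

```text
t: 24.3
eef_pos: [0.5383, 0.2389, 0.186]
tool_rot: [0.0, 0.624, 0.782, 0.0]
contact_force: [-0.8, 1.3, -4.1]
gripper_width: 0.196
```

```bash
sed -i 's/range(16)/range(6)/' tq.py; python3 tq.py
```

```text
t 24.6 z 0.1859 yaw rad 1.795 Tz [ 0.007  0.051  0.03  -0.01   0.015 -0.059  0.057] mean T [0.6   0.095 0.013] F [-0.3  1.5 -2.9] F tool [1.5 0.  2.9]
q [ 0.    0.5  -0.69  1.8   0.38  0.98 -0.62] w 0.196 corr [-0.  -0.5 -0. ]
```

Request:
{"fn": "drive_tool", "kwargs": {
  "series": [-1, 0, 0, -3, 0, 0, 0, -1, 0, 0, -5, 0, 0, 0, -1, 0, 0, -6, 0, 0, 0, -1, 0, 0, -8, 0, 0, 0, -1, 0, 0, 0, 0, 0, 0]
}}

```text
t: 25.22
eef_pos: [0.5387, 0.2389, 0.2088]
tool_rot: [0.001, 0.623, 0.782, 0.0]
contact_force: [0.8, 0.1, -3.1]
gripper_width: 0.198
```

```bash
python3 tq.py
```

```text
t 25.52 z 0.2075 yaw rad 1.796 Tz [-0.034  0.023 -0.014 -0.009 -0.025  0.005  0.03 ] mean T [ 0.02   0.014 -0.003] F [-0.1  0.2 -2.9] F tool [ 0.2 -0.   2.9]
q [ 0.01  0.48 -0.71  1.78  0.36  1.02 -0.6 ] w 0.198 corr [ 0.  -0.3  0. ]
```

Request:
{"fn": "drive_tool", "kwargs": {
  "series": [-1, 0, 0, -8, 0, 0, 0, -1, 0, 0, -14, 0, 0, 0, -1, 0, 0, -20, 0, 0, 0, -1, 0, 0, -24, 0, 0, 0, -1, 0, 0, -24, 0, 0, 0, -1, 0, 0, -18, 0, 0, 0, -1, 0, 0, -6, 0, 0, 0, -1, 0, 0, 0, 0, 0, 0]
}}

```text
t: 26.52
eef_pos: [0.5382, 0.2389, 0.3219]
tool_rot: [0.0, 0.623, 0.782, 0.0]
contact_force: [0.8, -0.7, -3.9]
gripper_width: 0.196
```

```bash
python3 tgt.py .4651 -.1876 142.2
python3 - <<'E'
from h import *
a=cam('scene');o=bot.get_obs();P=np.array(o['eef_pos']);print(proj(a,[P,P-[0,0,.1537]]))
x,y=proj(a,[P-[0,0,.08]])[0].astype(int);x0,y0=x-50,y-55
k=cv2.resize(a['pixels'][y0:y0+110,x0:x0+100],(600,660)[:2],interpolation=cv2.INTER_CUBIC)[:600];print(x0,y0)
cv2.imwrite('pics/i.png',np.clip(k*1.8,0,255).astype(np.uint8))
E
```

```text
t 26.525 pos [0.5382 0.2389 0.3219] yaw 102.88 tilt(mrad) z axis [ 0.2 -0.1]
q [ 0.05  0.37 -0.75  1.65  0.26  1.23 -0.53] F [ 0.78 -0.65 -3.94] T [-0.036  0.003 -0.023] w 0.196
shift mm [-400.1 -165.8    0. ] wz -0.686
[[362.72980884 124.99630702]
 [359.03290364 175.82784658]]
310 97
```

View pics/i.png

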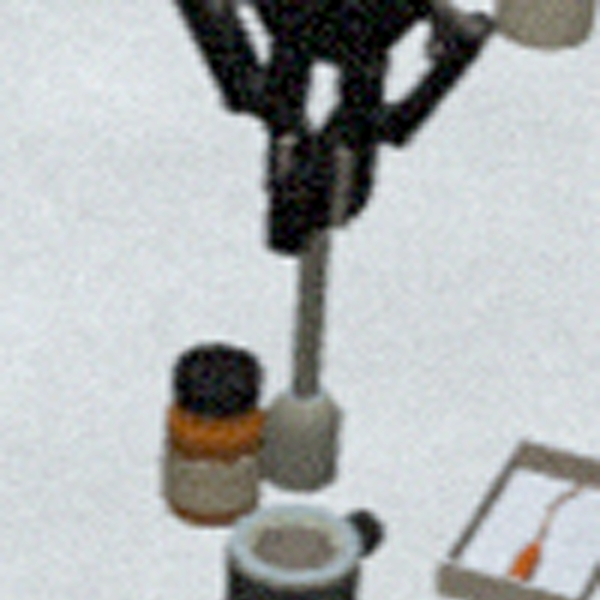

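Request:
{"fn": "drive_tool", "kwargs": {
  "series": [-1, -20, -8, 0, 0, 0, 0, -1, -40, -17, 0, 0, 0, 0, -1, -48, -20, 0, 0, 0, 0, -1, -48, -20, 0, 0, 0, 0, -1, -48, -20, 0, 0, 0, 0, -1, -48, -20, 0, 0, 0, 0, -1, -48, -20, 0, 0, 0, 0, -1, -46, -19, 0, 0, 0, 0, -1, -36, -15, 0, 0, 0, 0, -1, -18, -7, 0, 0, 0, 0, -1, 0, 0, 0, 0, 0, 0]
}}

```text
t: 27.95
eef_pos: [0.4647, -0.1895, 0.3207]
tool_rot: [-0.001, 0.625, 0.781, -0.0]
contact_force: [-0.1, 0.5, -3.6]
gripper_width: 0.199
```

Request:
{"fn": "drive_tool", "kwargs": {
  "series": [-1, 0, 0, 0, 0, 0, -0.1, -1, 0, 0, 0, 0, 0, -0.15, -1, 0, 0, 0, 0, 0, -0.17, -1, 0, 0, 0, 0, 0, -0.16, -1, 0, 0, 0, 0, 0, -0.106, -1, 0, 0, 0, 0, 0, 0, -1, 0, 0, 0, 0, 0, 0]
}}

```text
t: 28.82
eef_pos: [0.4657, -0.1871, 0.3216]
tool_rot: [-0.0, 0.324, 0.946, 0.0]
contact_force: [1.3, 0.2, -3.0]
gripper_width: 0.195
```

```bash
python3 tgt.py .4651 -.1876 142.2
```

```text
t 28.825 pos [ 0.4657 -0.1871  0.3216] yaw 142.14 tilt(mrad) z axis [-0.4  0.4]
q [ 0.81  0.18 -0.62  1.84  0.11  1.16  1.06] F [ 1.3   0.2  -2.97] T [-0.031  0.036 -0.036] w 0.195
shift mm [-0.6 -0.7 -0. ] wz -0.001
```

Request:
{"fn": "drive_tool", "kwargs": {
  "series": [-1, -0.6, -1.2, 10, 0, 0, 0, -1, 0, 0, 20, 0, 0, 0, -1, 0, 0, 25, 0, 0, 0, -1, 0, 0, 18, 0, 0, 0, -1, 0, 0, 10, 0, 0, 0, -1, 0, 0, 4, 0, 0, 0, -1, 0, 0, 0, 0, 0, 0, -1, 0, 0, 0, 0, 0, 0]
}}

```text
t: 29.82
eef_pos: [0.4658, -0.1894, 0.2355]
tool_rot: [0.001, 0.324, 0.946, -0.0]
contact_force: [0.2, 0.3, -3.1]
gripper_width: 0.195
```

```bash
python3 tgt.py .4651 -.1876 142.2
python3 - <<'E'
from h import *
a=cam('scene');o=bot.get_obs();P=np.array(o['eef_pos']);print(proj(a,[P-[0,0,.1537],[.4651,-.1875,.06]]))
x,y=proj(a,[P-[0,0,.1537]])[0].astype(int);x0,y0=x-32,y-28;print(x0,y0)
k=cv2.resize(a['pixels'][y0:y0+48,x0:x0+64],(800,600),interpolation=cv2.INTER_CUBIC)
cv2.imwrite('pics/j.png',np.clip(k*1.8,0,255).astype(np.uint8))
E
```

```text
t 29.825 pos [ 0.4658 -0.1894  0.2355] yaw 142.19 tilt(mrad) z axis [ 1.2 -0.5]
q [ 0.78  0.27 -0.61  1.95  0.19  0.98  1.  ] F [ 0.15  0.25 -3.11] T [0.018 0.062 0.057] w 0.195
shift mm [ 0.9  1.  -0. ] wz -0.0
[[234.43181555 281.1347012 ]
 [235.76043802 286.71904895]]
202 253
```

View pics/j.png

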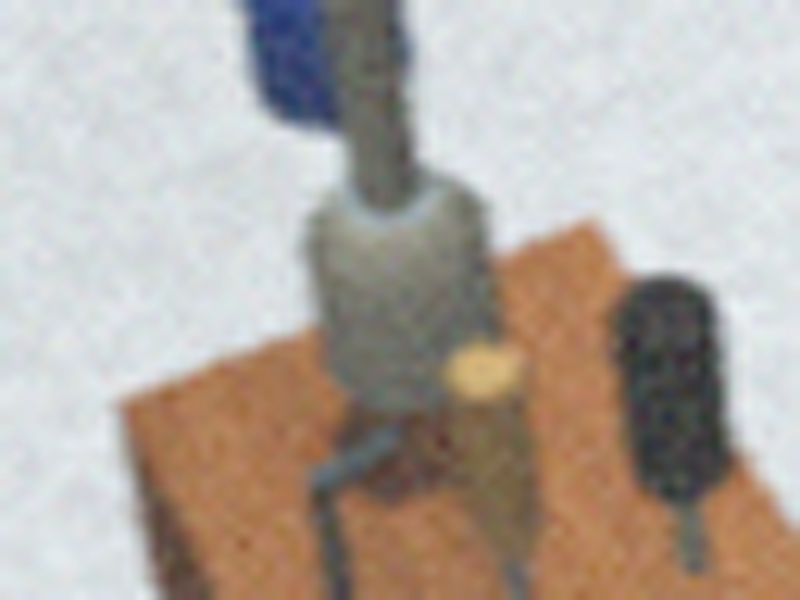

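The mouth hangs over the hole, at crop (410,355) against a hole at about (422,425), and the tools are clear. I'll make a small correction, then lower slowly.

Request:
{"fn": "drive_tool", "kwargs": {
  "series": [-1, 0.5, 0.6, 6, 0, 0, 0, -1, 0, 0, 6, 0, 0, 0, -1, 0, 0, 5, 0, 0, 0, -1, 0, 0, 4, 0, 0, 0, -1, 0, 0, 3, 0, 0, 0, -1, 0, 0, 0, 0, 0, 0]
}}

```text
t: 30.62
eef_pos: [0.4652, -0.1884, 0.2106]
tool_rot: [-0.0, 0.324, 0.946, 0.0]
contact_force: [-0.1, -0.1, -2.5]
gripper_width: 0.195
```

```bash
python3 tgt.py .4651 -.1876 142.2
```

```text
t 30.625 pos [ 0.4652 -0.1884  0.2106] yaw 142.2 tilt(mrad) z axis [-0.3  0.2]
q [ 0.77  0.3  -0.6   1.97  0.21  0.93  0.97] F [-0.07 -0.14 -2.49] T [-0.006 -0.042  0.005] w 0.195
shift mm [-0.2  0.6 -0. ] wz -0.0
```

Three millimetres in, with no contact force. I'll keep lowering; the rest height should be near TCP z 0.1737.

Request:
{"fn": "drive_tool", "kwargs": {
  "series": [-1, 0, 0, 4, 0, 0, 0, -1, 0, 0, 5, 0, 0, 0, -1, 0, 0, 5, 0, 0, 0, -1, 0, 0, 5, 0, 0, 0, -1, 0, 0, 5, 0, 0, 0, -1, 0, 0, 0, 0, 0, 0]
}}

```text
t: 31.38
eef_pos: [0.4651, -0.1884, 0.1863]
tool_rot: [-0.0, 0.324, 0.946, 0.0]
contact_force: [0.4, 0.9, -2.8]
gripper_width: 0.193
```

```bash
python3 tgt.py .4651 -.1876 142.2
```

```text
t 31.375 pos [ 0.4651 -0.1884  0.1863] yaw 142.2 tilt(mrad) z axis [-0.8  0.4]
q [ 0.76  0.33 -0.59  2.    0.24  0.88  0.95] F [ 0.43  0.86 -2.79] T [ 0.006  0.035 -0.05 ] w 0.193
shift mm [-0.3  0.6 -0. ] wz -0.0
```

Request:
{"fn": "drive_tool", "kwargs": {
  "series": [-1, 0, 0, 4, 0, 0, 0, -1, 0, 0, 4, 0, 0, 0, -1, 0, 0, 2.5, 0, 0, 0, -1, 0, 0, 1, 0, 0, 0, -1, 0, 0, 0.5, 0, 0, 0, -1, 0, 0, 0, 0, 0, 0]
}}

```text
t: 32.12
eef_pos: [0.4654, -0.1885, 0.1749]
tool_rot: [0.0, 0.324, 0.946, -0.0]
contact_force: [-0.2, 0.5, -2.6]
gripper_width: 0.199
```

Request:
{"fn": "drive_tool", "kwargs": {
  "series": [-1, 0, 0, 0.5, 0, 0, 0, -1, 0, 0, 0, 0, 0, 0]
}}

```text
t: 32.38
eef_pos: [0.4653, -0.1885, 0.1743]
tool_rot: [0.0, 0.324, 0.946, -0.0]
contact_force: [0.5, 0.5, -2.2]
gripper_width: 0.198
```

Request:
{"fn": "drive_tool", "kwargs": {
  "series": [-1, 0, 0, 0.5, 0, 0, 0, -1, 0, 0, 0.3, 0, 0, 0, -1, 0, 0, 0, 0, 0, 0]
}}

```text
t: 32.75
eef_pos: [0.4655, -0.1885, 0.1737]
tool_rot: [0.0, 0.324, 0.946, -0.0]
contact_force: [-0.4, -0.2, -0.4]
gripper_width: 0.195
```

Request:
{"fn": "drive_tool", "kwargs": {
  "series": [-1, 0, 0, 0.4, 0, 0, 0, -1, 0, 0, 0, 0, 0, 0],
  "force": 20
}}

```text
t: 33.0
eef_pos: [0.4657, -0.1885, 0.1737]
tool_rot: [0.0, 0.324, 0.946, -0.0]
contact_force: [-1.7, 0.1, 4.9]
gripper_width: 0.199
```

Request:
{"fn": "drive_tool", "kwargs": {
  "series": [0, 0, 0, 0, 0, 0, 0, 1, 0, 0, 0, 0, 0, 0, 1, 0, 0, 0, 0, 0, 0, 1, 0, 0, 0, 0, 0, 0, 1, 0, 0, 0, 0, 0, 0]
}}

```text
t: 33.62
eef_pos: [0.4653, -0.1885, 0.1731]
tool_rot: [0.0, 0.324, 0.946, 0.0]
contact_force: [0.1, -0.1, 0.4]
gripper_width: 1.0
```

Request:
{"fn": "drive_tool", "kwargs": {
  "series": [1, 0, 0, -8, 0, 0, 0, 1, 0, 0, -18, 0, 0, 0, 1, 0, 0, -28, 0, 0, 0, 1, 0, 0, -30, 0, 0, 0, 1, -50, 0, 0, 0, 0, 0, 1, -24, 0, 0, 0, 0, 0, 1, 0, 0, 0, 0, 0, 0, 1, 0, 0, 0, 0, 0, 0]
}}

```text
t: 34.62
eef_pos: [0.5233, -0.2331, 0.2576]
tool_rot: [-0.0, 0.324, 0.946, 0.0]
contact_force: [0.4, -0.2, 0.4]
gripper_width: 0.995
```

```bash
python3 tgt.py .4651 -.1876 142.2
python3 - <<'E'
from h import *
c=cam('wrist');a=cam('scene')
print('expected grip px',proj(c,[[.4651,-.1876,.184]]))
k1=cv2.resize(c['pixels'],(400,300));k2=cv2.resize(a['pixels'][100:400,100:500],(400,300))
cv2.imwrite('pics/k.png',np.clip(np.hstack([k1,k2])*1.7,0,255).astype(np.uint8))
p=c['pixels'].astype(int);v=p.max(2)
m=(v<38).astype(np.uint8);m[230:]=0
m=cv2.morphologyEx(m,cv2.MORPH_OPEN,np.ones((21,21),np.uint8))
n,l,s,ce=cv2.connectedComponentsWithStats(m);q=np.argwhere(l==1+np.argmax(s[1:,4]))[:,::-1].astype(np.float32);r=cv2.minAreaRect(q);print(r,onz(c,r[0],.184))
E
```

```text
t 34.625 pos [ 0.5233 -0.2331  0.2576] yaw 142.23 tilt(mrad) z axis [-0.2  0.2]
q [ 0.77  0.36 -0.58  1.77  0.22  1.08  1.02] F [ 0.39 -0.19  0.42] T [-0.03   0.002  0.009] w 0.995
shift mm [73.1  0.3  0. ] wz 0.001
expected grip px [[316.95991075 113.88969149]]
((317.5, 110.0), (204.0, 39.0), 90.0) [ 0.46393268 -0.18639581  0.184     ]
```

View pics/k.png

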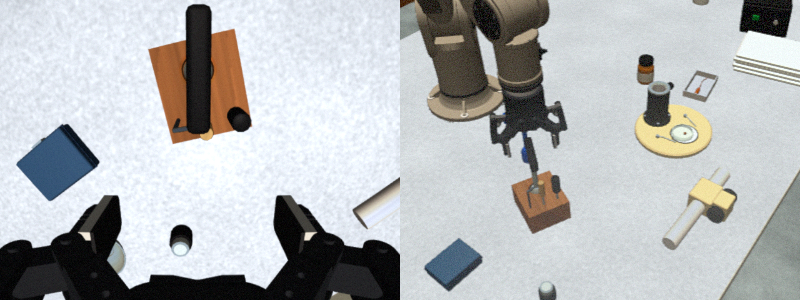

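The spanner stands in its hole again: grip centre (317,110), apparent size consistent with its starting height. Blue T, dish, jar and boxes look undisturbed. The gripper is open and clear, so I'm handing in.

```bash
python3 -c "
from station import bot
print(bot.hand_in())"
```

```text
the job is handed in; nothing more can be done
None
```

The nut is nipped up to about 0.35 N m, the spanner is back in its block hole and released, and the job is handed in at about 35 s of the 72 s allowed.

- **Fit:** I lined the socket up with the nut's flats from the wrist picture. It went down the bore and over the nut with no push, only about 2 N of side force. I held it about 1 mm above the washer by estimate while turning.
- **Tightening:** The nut ran free for about 0.9 to 1.0 rad at roughly 0.05 N m. I then took it up in small steps to a mean of 0.345 N m. The highest single noisy sample was 0.38, and the torque sensor read about zero once the nut was let go. I eased back about 0.14 rad before lifting.
- **Return:** The spanner touched bottom at the height where I first gripped it. From the wrist camera its grip is the same size as at the start and within about 2 mm of where it stood.
- **Check that disagreed:** One torque reading part-way up (0.27 N m) was about 0.03 below the expected slope. The next two readings fitted it.
- **Not checked:** There was no direct reading of the nut's angle, so the result rests on wrist torque and turn angle. "Everything else left in place" is judged from the last pictures by eye, which don't show the whole bench, and not measured.

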